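Load the vial carrier and hold it over the warming block

TASK

Stand the loose amber vial (the slim one with the metal cap, not the squat jar) in the empty bore of the aluminium vial carrier, fully down, and let go of it. Then lift the carrier by its black handle and carry it over the rack of bottles to the warming block, leaving the bottles and the jar undisturbed and both vials in their bores. The block is not warm yet, so do not set the carrier down or let it touch the block: finish still holding it level and motionless about 1 cm above the recess, centred and lined up with it lengthwise so that it could be lowered straight in.

Things in the scene. Friction and masses are not known exactly. Their poses are not given: they have to be found in the camera images.
- vial: The loose vial: amber glass cylinder 22 mm in diameter, 75 mm tall, with an aluminium cap of the same width on its top 10 mm; about 35 g. Stands upright on the bench, on either side of the rack; the squat jar stands on the other side. Origin at the centre of its underside, z up its axis.
- carrier: Loose aluminium vial carrier, 130 (x) by 50 (y) by 40 mm high, about 0.35 kg. Black handle plate at its centre: 30 mm along x, 12 mm thick along y, from 40 to 110 mm above the underside. Two vertical blind bores, 25 mm wide, 34 mm deep, at x +44 mm (empty) and -44 mm (holds the stored vial). Vials stand 41 mm proud. Origin: centre of the underside. Starts across the rack from the warming block.
- empty_bore (a point): Centre of the floor of the carrier's empty bore, 6 mm above the carrier's underside and 34 mm below the mouth; carrier x +44 mm, axes as the carrier's.
- other_bore (a point): Centre of the floor of the carrier's other bore (x -44 mm), in which the stored vial stands.
- stored_vial: The stored vial, the same as the loose one (22 by 75 mm), standing loosely in the carrier's other bore at the start; it stays there and travels with the carrier. Origin at the centre of its underside.
- rack: White plastic bottle rack fixed to the bench between carrier and warming block: open tray 260 mm (its x) by 72 mm (its y) by 45 mm high, running roughly away from the robot, holding three bottles. The bottle caps reach 109 mm above the bench. Origin at the centre of the underside, z up.
- bottle1: Glass bottle with blue cap, 56 mm in diameter, 105 mm tall, standing loosely in the rack on its 4 mm floor (number 1 counted away from the robot). Leave alone. Origin at the centre of its underside.
- bottle2: Glass bottle with blue cap, 56 mm in diameter, 105 mm tall, standing loosely in the rack on its 4 mm floor (number 2 counted away from the robot). Leave alone. Origin at the centre of its underside.
- bottle3: Glass bottle with blue cap, 56 mm in diameter, 105 mm tall, standing loosely in the rack on its 4 mm floor (number 3 counted away from the robot). Leave alone. Origin at the centre of its underside.
- jar: Squat amber jar with white lid, 50 mm in diameter, 60 mm tall, standing loose on the bench. Leave alone. Origin at the centre of its underside.
- block: Warming block: cream housing fixed to the bench, 55 mm high, 130 mm wide (its y), from x -120 to +85 mm about its origin, small display on top at the -x end. In its top a rectangular recess 142 mm (x) by 62 mm (y), 12 mm deep, centred on the origin. The carrier fits either way round. Origin on the bench beneath the recess centre, z up.
- recess (a point): Centre of the recess's mouth, level with the warming block's top face, 55 mm above the bench; axes as the block's (x along the recess's length).
Not all that is in view belongs to the job. What is shaped like the stored_vial but pink or purple is not meant. What is shaped like the vial but pink is not meant.

How it is judged:
By the outcome, as a careful person would: the job done as asked, in the order asked, and still so for the second after the job is handed in, while the arm keeps its last pose, push and grip.
It also fails if it takes over 64 s, if anything falls off the work surface, if the arm or the gripper's body presses on something with over 40 N, if the wrist force passes 120 N, or if a joint passes its speed limit or range.

ROBOT

A 6-joint arm with a two-finger parallel gripper is mounted at the origin on the work surface. World frame = base frame: x ahead of the robot, y to its left, z up, the work surface at z = 0. Lengths are in m, angles in rad, forces in N, time in s.
With the tool pointing down it reaches from about 0.3 to 1 m from the base axis. Payload 5.1 kg.
Tool frame: the origin (TCP) lies midway between the tips of the shut fingers; the grasp point (between the pads) lies 19 mm behind it (arm.grip_point_offset is the distance from the TCP to the grasp point, in m); z points along the fingers, y is the line along which they close (so a half turn about z gives the same grasp; the last joint's range is limited). The gripper opens to 95 mm and grips with 3 to 60 N. Pads are 20 mm wide; open, the fingers measure 119 mm over their backs; the gripper's body (75 mm by 180 mm) begins 59 mm behind the grasp point.
Start: joints at [-0.083, 0.124, 1.65, -0, 1.367, -0.083], TCP at [0.65, -0, 0.215] pointing down, gripper open.
Joint ranges: [-2.61, 2.61], [-1.02, 2.33], [0.03, 2.71], [-1.35, 4.49], [0.32, 2.68], [-2.91, 2.91]. Speed limits (rad/s): [2.57, 2.57, 3.14, 3.14, 3.14, 3.14].

INTERFACE

Orientations are given as a 3x3 rotation matrix whose columns are the frame's x, y, z axes.
In Python, from cell import monitor, viewer, workorder, arm gives the robot as it stands.
- The arm moves only by the tool move_arm, never from a script. Its argument "moves" is text: rows parted by semicolons, each of 7 numbers parted by spaces: the turn, a rotation vector about the tool's x, y, z in rad, then the shift along the tool's x, y, z in m, then the opening, from 0 (shut) to 1 (fully open). In form: ax ay az dx dy dz grip; .... A call has 1 to 10 rows; each row shifts and turns the commanded pose from where the row before left it, along the tool's axes as they then stand; what a row does not reach is not made up. A row lasts 1/12 s, in which the tool goes at most 41.7 mm and 7.16 degrees, less where a joint would pass 70% of its speed; a pose out of reach is approached as far as the arm can. A call is refused whole if a number of a shift passes 0.0417 or a number of a turn 0.125, either way. A call with a gripper value outside its range is refused whole. The fingers move at their own pace and stop on an object; the grip force is fixed at half the most. Time passes only in rows, so rows that do not move let the fingers close. It gives the time, the measured TCP pose, the force, the opening and the grip force at its end, in the units of the state.
- monitor.get_obs(): the state, without advancing time (a new reading comes with each control period).
- viewer.get_image(name): name is "scene" or "side" or "wrist"; returns a dict with "color" (400x640x3 uint8, red, green, blue), "mtx" (3x3 intrinsics, pixels), "extrinsics" (4x4, takes a point from world to camera coordinates). Camera axes: x right, y up, looking along -z (the intrinsics and any distortion apply to the point x, -y, -z); pixel columns grow to the right and rows downward; lengths in m; the calibration is good to about 2 mm. A picture is of the moment at which its call begins. There is no depth.
- workorder.hand_in(): hands the job in; it is judged then, once.
The state is a dict: "time_s": time; "q": joint angles; "dq": joint speeds; "tau": joint torques, N m; "tool_pos": TCP position; "orientation": TCP orientation; "contact_force": force on the tool from outside, world axes, zero at the start; "moment": the same for the moment, N m; "opening": opening from 0.0 (shut) to 1.0 (fully open); "grasp_force": force on a finger pad.
Only numpy, scipy, OpenCV 4.12 (cv2) and the standard library are available. Lean on these libraries where they do the work, as an engineer would, in place of code of your own. Each camera call takes 0.05 s, during which the arm holds its last target. There are 200 camera calls.

## Working session

There is one attempt and no reset: what is moved stays moved. The work goes in short steps, Python scripts to look and compute and a tool call to move; the robot and the scene stay as the last step left them, time stands still between calls to the robot, and variables do not carry over. Pictures are saved under pics/ and viewed, at most 10 in all, crops included, and the job is handed in when it is done.

Besides the shell and the picture viewer there is one more tool, called after "Emit:" as name(argument=value, ...), one argument or row to a line, values as JSON. move_arm: Moves the arm, as the interface text tells. Its arguments: {"type":"object","properties":{"moves":{"type":"string"}},"required":["moves"]}

```bash
mkdir -p pics; cat > h.py <<'E'
import numpy as np, cv2
from cell import monitor, viewer, workorder, arm
def grab(n):
    d=viewer.get_image(n); return d['color'],np.array(d['mtx']),np.array(d['extrinsics']),d
def ray(uv,K,E):
    p=np.linalg.inv(K)@np.array([uv[0],uv[1],1.0]); d=E[:3,:3].T@np.array([p[0],-p[1],-p[2]])
    return -E[:3,:3].T@E[:3,3], d/np.linalg.norm(d)
def onz(uv,z,K,E):
    o,d=ray(uv,K,E); return o+d*(z-o[2])/d[2]
def proj(P,K,E):
    c=E[:3,:3]@np.array(P)+E[:3,3]; q=K@np.array([c[0],-c[1],-c[2]]); return q[:2]/q[2]
def cross(uv1,c1,uv2,c2):
    (o1,d1),(o2,d2)=ray(uv1,*c1),ray(uv2,*c2)
    t=np.linalg.lstsq(np.c_[d1,-d2],o2-o1,rcond=None)[0]
    a,b=o1+t[0]*d1,o2+t[1]*d2; return (a+b)/2,np.linalg.norm(a-b)
E
python3 - <<'E'
from h import *
for n in ["scene","side","wrist"]:
    im,K,X,d=grab(n); cv2.imwrite(f"pics/{n}0.png",im[:,:,::-1]); np.savez(f"{n}0.npz",im=im,K=K,X=X)
    print(n,[k for k in d],K.round(1).tolist(),X.round(3).tolist())
print(monitor.get_obs())
E
```

```text
scene ['color', 'mtx', 'extrinsics'] [[380.6, 0.0, 317.9], [0.0, 380.6, 197.1], [0.0, 0.0, 1.0]] [[0.177, 0.984, -0.019, -0.095], [-0.636, 0.129, 0.761, 0.269], [0.751, -0.123, 0.648, -1.249], [0.0, 0.0, 0.0, 1.0]]
side ['color', 'mtx', 'extrinsics'] [[440.2, 0.0, 329.3], [0.0, 440.2, 193.1], [0.0, 0.0, 1.0]] [[-0.806, -0.593, -0.001, 0.419], [0.343, -0.467, 0.815, -0.25], [-0.483, 0.656, 0.579, -0.57], [0.0, 0.0, 0.0, 1.0]]
wrist ['color', 'mtx', 'extrinsics'] [[318.5, 0.0, 318.2], [0.0, 318.5, 197.9], [0.0, 0.0, 1.0]] [[1.0, 0.002, -0.002, -0.648], [-0.002, 0.965, -0.261, 0.03], [0.002, 0.261, 0.965, -0.39], [0.0, 0.0, 0.0, 1.0]]
{'time_s': 0.15, 'q': array([-8.25719590e-02,  1.24332959e-01,  1.65135494e+00,  2.02894473e-05,
        1.36748112e+00, -8.26152727e-02]), 'dq': array([ 0.00054157, -0.00220685, -0.00316215, -0.00129814, -0.00022812,
        0.00055063]), 'tau': array([ 4.52342692e-04, -4.18191254e+01, -3.60470796e+01,  7.75244599e-02,
        4.69156180e-02, -8.73639601e-05]), 'tool_pos': array([6.49507834e-01, 3.57164799e-05, 2.13687047e-01]), 'orientation': array([[-3.90837217e-05,  9.99998768e-01, -1.56935876e-03],
       [ 9.99999988e-01,  3.93188907e-05,  1.49819815e-04],
       [ 1.49881336e-04, -1.56935289e-03, -9.99998757e-01]]), 'contact_force': array([ 0.38226442, -0.06682451,  0.16447308]), 'moment': array([ 0.00144185, -0.03834697,  0.02487024]), 'grasp_force': 0.0, 'opening': 1.0004616014248946}
```

View pics/scene0.png

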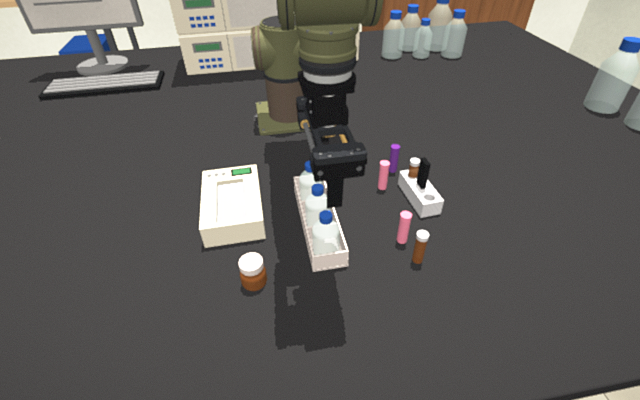

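View pics/side0.png

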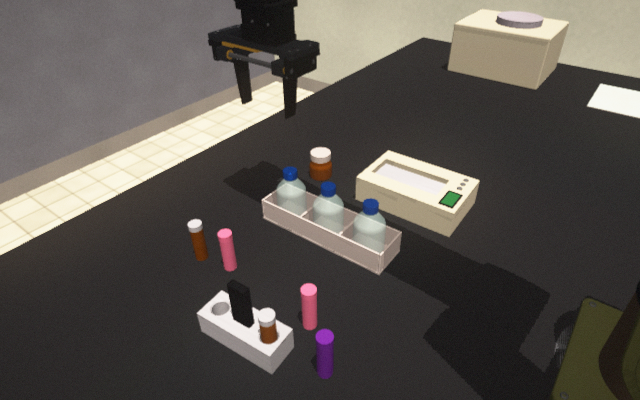

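View pics/wrist0.png

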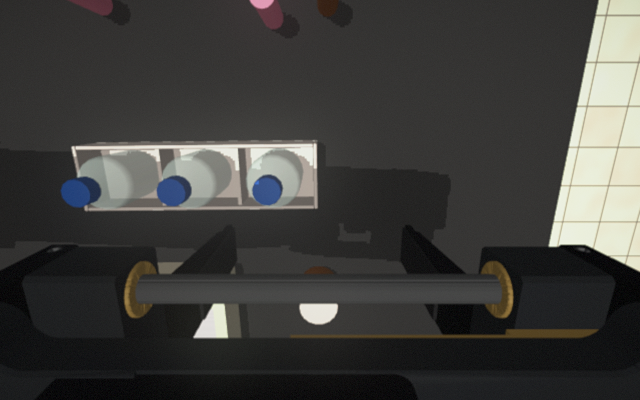

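The loose vial is at scene (421,248) and side (198,240), with the carrier at scene (420,192) and side (245,330). The block and jar are on the −y side. The pink and purple items are decoys. I'll take coarse positions first, then look closer with the wrist camera.

```bash
cat >> h.py <<'E'
def load(n): 
    f=np.load(n); return f['im'],(f['K'],f['X'])
E
python3 - <<'E'
from h import *
s,cs=load("scene0.npz"); d,cd=load("side0.npz"); w,cw=load("wrist0.npz")
np.set_printoptions(precision=4,suppress=True)
print("vialcap top",cross((422,234),cs,(195,223),cd))
print("handle top",cross((424,160),cs,(238,285),cd))
print("stored cap",cross((414.5,160.5),cs,(267,315),cd))
print("bore mouth side",onz((221,309),.04,*cd),"scene",onz((430,199),.04,*cs))
print("jar lid",cross((251,262),cs,(320.5,154),cd))
for uv in [(310,167),(318,189),(326,216)]: print("cap",onz(uv,.109,*cs))
for uv in [(290,172),(328,188),(371,205)]: print("capside",onz(uv,.109,*cd))
for uv in [(356,183),(386,154),(478,184),(450,229)]: print("blk",onz(uv,.055,*cd))
for n,c in (("s",cs),("d",cd),("w",cw)): print(n,-c[1][:3,:3].T@c[1][:3,3])
print("pink",onz((405,214),.075,*cs),onz((384,163),.075,*cs),onz((395,147),.075,*cs))
# white-ish block mask etc.
def big(im,off):
    return cv2.resize(im,None,fx=4,fy=4,interpolation=cv2.INTER_CUBIC)
a=big(d[265:385,175:345],0); 
cv2.imwrite("pics/c1.png",a[:,:,::-1])
b=big(d[140:240,340:490],0); cv2.imwrite("pics/c2.png",b[:,:,::-1])
E
```

```text
vialcap top (array([0.6598, 0.1825, 0.0733]), np.float64(0.0015565725668120751))
handle top (array([0.4755, 0.2564, 0.1084]), np.float64(0.0034081764267404383))
stored cap (array([0.4319, 0.2541, 0.078 ]), np.float64(0.0007614742159400685))
bore mouth side [0.5155 0.2643 0.04  ] scene [0.5306 0.2581 0.04  ]
jar lid (array([ 0.6494, -0.1452,  0.054 ]), np.float64(0.0011153736255699108))
cap [0.4497 0.     0.109 ]
cap [0.5288 0.0037 0.109 ]
cap [0.6113 0.0043 0.109 ]
capside [0.5974 0.0129 0.109 ]
capside [0.5127 0.0131 0.109 ]
capside [0.4286 0.0108 0.109 ]
blk [ 0.5255 -0.0954  0.055 ]
blk [ 0.5349 -0.2263  0.055 ]
blk [ 0.3332 -0.2322  0.055 ]
blk [ 0.3213 -0.0736  0.055 ]
s [ 1.1264 -0.0945  0.6029]
d [0.1473 0.5058 0.534 ]
w [0.6492 0.0744 0.3829]
pink [0.6014 0.1687 0.075 ] [0.4228 0.1816 0.075 ] [0.362  0.2297 0.075 ]
```

View pics/c1.png

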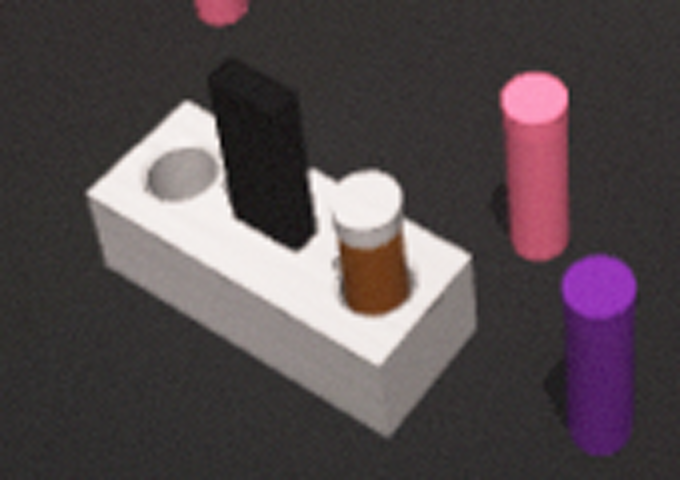

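Crop c1 shows the side-view carrier's top corners at full-image pixels (222,290), (197,313), (270,355) and (293,329). The bore mouth is at (220,308). Next I'll look at the block from the wrist camera, then at the carrier.

Emit:
move_arm(
  moves="0 0 0 -0.03 -0.027 0 1;0 0 0 -0.03 -0.027 0 1;0 0 0 -0.03 -0.027 0 1;0 0 0 -0.03 -0.027 0 1;0 0 0 -0.03 -0.027 0 1;0 0 0 -0.03 -0.027 0 1;0 0 0 -0.03 -0.027 0 1;0 0 0 -0.03 -0.027 0 1;0 0 0 0 0 0 1;0 0 0 0 0 0 1",
)

```text
time_s: 0.98
tool_pos: [0.4328, -0.2413, 0.2145]
orientation: [[0.004, 1.0, 0.0], [1.0, -0.004, 0.0], [0.0, 0.0, -1.0]]
contact_force: [-0.3, -0.1, -0.4]
opening: 1.002
grasp_force: 0.0
```

```bash
python3 - <<'E'
from h import *
im,K,X,d=grab("wrist"); cv2.imwrite("pics/wb.png",im[:,:,::-1]); np.savez("wb.npz",im=im,K=K,X=X)
E
```

```text
(no output)
```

View pics/wb.png

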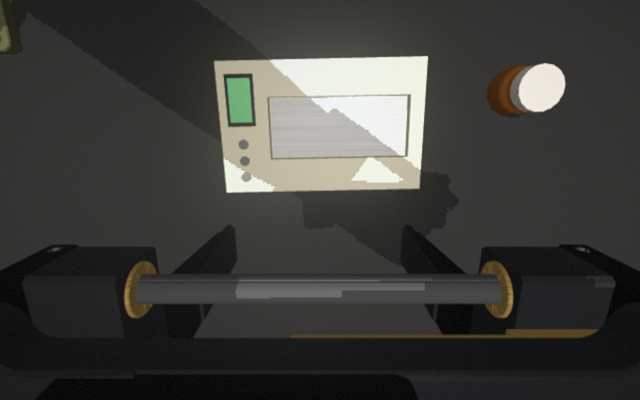

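Emit:
move_arm(
  moves="0 0 0 0.041 0.013 0 1;0 0 0 0.041 0.013 0 1;0 0 0 0.041 0.013 0 1;0 0 0 0.041 0.013 0 1;0 0 0 0.041 0.013 0 1;0 0 0 0.041 0.013 0 1;0 0 0 0.041 0.013 0 1;0 0 0 0.041 0.013 0 1;0 0 0 0.041 0.013 0 1;0 0 0 0.041 0.013 0 1",
)

```text
time_s: 1.87
tool_pos: [0.5598, 0.1616, 0.2144]
orientation: [[-0.003, 1.0, -0.0], [1.0, 0.003, 0.0], [0.0, -0.0, -1.0]]
contact_force: [1.0, 0.0, 0.1]
opening: 1.0
grasp_force: 0.0
```

Emit:
move_arm(
  moves="0 0 0 0 0 0 1;0 0 0 0 0 0 1",
)

```text
time_s: 2.03
tool_pos: [0.5596, 0.161, 0.2139]
orientation: [[-0.006, 1.0, -0.001], [1.0, 0.006, -0.0], [-0.0, -0.001, -1.0]]
contact_force: [-0.3, -0.9, -0.1]
opening: 1.001
grasp_force: 0.0
```

```bash
python3 - <<'E'
from h import *
im,K,X,d=grab("wrist"); cv2.imwrite("pics/wc.png",im[:,:,::-1]); np.savez("wc.npz",im=im,K=K,X=X)
E
```

```text
(no output)
```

View pics/wc.png

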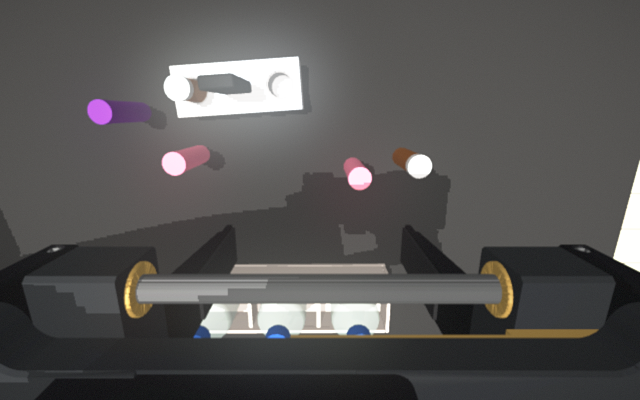

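Picture wb shows the block top with corners (214,61), (428,56), (420,188) and (227,192), and the recess at (269–409, 95–158). Picture wc shows the carrier top spanning (170–302, 57–117), the bore at (281,85) and the vial cap at (419,166).

```bash
python3 - <<'E'
from h import *
np.set_printoptions(precision=4,suppress=True)
def hull(m,roi):
    z=np.zeros_like(m); x0,y0,x1,y1=roi; z[y0:y1,x0:x1]=m[y0:y1,x0:x1]
    c=max(cv2.findContours(z,cv2.RETR_EXTERNAL,cv2.CHAIN_APPROX_NONE)[0],key=cv2.contourArea); return c
def quad(c):
    h=cv2.convexHull(c)
    for e in np.arange(1,15,.5):
        q=cv2.approxPolyDP(h,e,True)
        if len(q)==4: return q[:,0].astype(float)
def rep(name,P):
    i=[np.linalg.norm(P[k]-P[(k+1)%4]) for k in range(4)]
    k=int(np.argmax(i)); v=P[(k+1)%4]-P[k]; v2=P[(k+2)%4]-P[(k+3)%4]; v=v+v2
    print(name,P.mean(0),"sides",np.array(i),"ang",np.degrees(np.arctan2(v[1],v[0])))
b,cb=load("wb.npz"); g=b.min(2)
q=quad(hull((b.max(2)>110).astype(np.uint8),(200,40,450,210))); print(q.tolist())
rep("block",np.array([onz(p,.055,*cb) for p in q]))
R=np.array([(269,97),(409,95),(407,156.5),(271,158.5)]); rep("recess",np.array([onz(p,.055,*cb) for p in R]))
w,cw=load("wc.npz"); d,cd=load("side0.npz"); s,cs=load("scene0.npz")
c=hull((w.min(2)>200).astype(np.uint8),(160,45,312,130)); q=quad(c); print(q.tolist())
rep("carrier wrist",np.array([onz(p,.04,*cw) for p in q]))
Q=np.array([(221.8,290),(197,313),(270,355.5),(292.8,329.3)]); rep("carrier side",np.array([onz(p,.04,*cd) for p in Q]))
print("bore wrist",onz((281,85),.04,*cw),"side",onz((220.5,308.3),.04,*cd))
m=cv2.minEnclosingCircle(hull((w.min(2)>150).astype(np.uint8),(395,145,440,185))); print(m,"vial",onz(m[0],.075,*cw), "stored", onz((177,87.5),.081,*cw))
print("stored side",onz((267,314.8),.081,*cd),"vial side",onz((195,224),.075,*cd))
print("pinks",[onz(p,.075,*cw) for p in [(360,177),(174,164),(100,112)]])
# handle black mask
hm=(w.max(2)<60).astype(np.uint8); z=hull(hm,(192,66,256,100)); print("handle bbox",cv2.boundingRect(z),"topL", [onz(p,.11,*cw) for p in [(199,84),(230,82)]])
print("handle side",[onz((175+x/4,265+y/4),.11,*cd) for x,y in [(212,75),(232,60),(298,92),(275,108)]])
rb=b.astype(int);
E
```

```text
[[427.0, 56.0], [418.0, 188.0], [226.0, 192.0], [214.0, 61.0]]
block [ 0.4354 -0.1824  0.055 ] sides [0.1295 0.2041 0.1295 0.2038] ang -178.9034143196356
recess [ 0.4534 -0.1822  0.055 ] sides [0.1379 0.0606 0.1407 0.0608] ang -179.32773088707611Traceback (most recent call last):
  File "<stdin>", line 20, in <module>
AttributeError: 'NoneType' object has no attribute 'tolist'
```

```bash
python3 - <<'E'
from h import *
np.set_printoptions(precision=4,suppress=True)
def rep(name,P):
    i=[np.linalg.norm(P[k]-P[(k+1)%4]) for k in range(4)]
    v=P[1]-P[0]+P[2]-P[3]; print(name,P.mean(0),"sides",np.array(i),"ang",np.degrees(np.arctan2(v[1],v[0])))
b,cb=load("wb.npz"); w,cw=load("wc.npz"); d,cd=load("side0.npz"); s,cs=load("scene0.npz")
print("block corner in side",[proj(onz(p,.055,*cb),*cd) for p in [(427,56),(418,188),(226,192),(214,61)]])
print("recess->scene",[proj(onz(p,.055,*cb),*cs) for p in [(269,97),(409,95),(407,156.5),(271,158.5)]])
m=(w.min(2)>130).astype(np.uint8); z=np.zeros_like(m); z[45:130,160:312]=m[45:130,160:312]
c=max(cv2.findContours(z,cv2.RETR_EXTERNAL,cv2.CHAIN_APPROX_NONE)[0],key=cv2.contourArea)
h=cv2.convexHull(c)[:,0]; print("hull",cv2.approxPolyDP(h,1.5,True)[:,0].tolist())
Q=np.array([(197,313),(270,355.5),(292.8,329.3),(221.8,290)])[[1,0,3,2]]; P=np.array([onz(p,.04,*cd) for p in Q]);rep("carrier side",P)
print("-> wrist",[proj(p,*cw) for p in P])
print("bore wrist",onz((281,85),.04,*cw),"side",onz((220.5,308.3),.04,*cd))
z=np.zeros_like(m); z[145:185,400:440]=m[145:185,400:440]
mm=cv2.minEnclosingCircle(np.argwhere(z)[:,::-1].astype(np.float32)); print(mm,"vial",onz(mm[0],.075,*cw), "stored", onz((177,87.5),.081,*cw))
print("stored side",onz((267,314.8),.081,*cd),"vial side",onz((195,224),.075,*cd))
print("pinks",[onz(p,.075,*cw) for p in [(360,177),(174,164),(100,112)]])
print("handle side",[onz((175+x/4,265+y/4),.11,*cd) for x,y in [(212,75),(232,60),(298,92),(275,108)]])
cv2.imwrite("pics/c3.png",np.hstack([cv2.resize(w[45:130,160:312],None,fx=4,fy=4,interpolation=2)])[:,:,::-1])
E
```

```text
block corner in side [array([357.0138, 176.537 ]), array([389.1179, 150.0191]), array([480.7777, 179.9486]), array([454.6946, 212.9778])]
recess->scene [array([242.9731, 177.1641]), array([245.6054, 216.065 ]), array([216.37  , 220.7252]), array([217.0268, 180.1796])]
hull [[298, 56], [302, 109], [179, 118], [163, 89], [169, 65], [238, 54]]
carrier side [0.4746 0.2594 0.04  ] sides [0.129  0.05   0.1303 0.0481] ang 4.224213084019177
-> wrist [array([169.7248,  65.9522]), array([297.5575,  55.7994]), array([301.8156, 107.7668]), array([177.4115, 115.3231])]
bore wrist [0.5201 0.2614 0.04  ] side [0.517  0.2639 0.04  ]
((418.9230651855469, 165.5), 13.162759780883789) vial [0.657  0.1856 0.075 ] stored [0.4311 0.2554 0.081 ]
stored side [0.4304 0.2559 0.081 ] vial side [0.6562 0.186  0.075 ]
pinks [array([0.6   , 0.1737, 0.075 ]), array([0.418 , 0.1851, 0.075 ]), array([0.3542, 0.2335, 0.075 ])]
handle side [array([0.487, 0.265, 0.11 ]), array([0.4866, 0.2566, 0.11  ]), array([0.4594, 0.2538, 0.11  ]), array([0.4605, 0.2629, 0.11  ])]
```

View pics/c3.png

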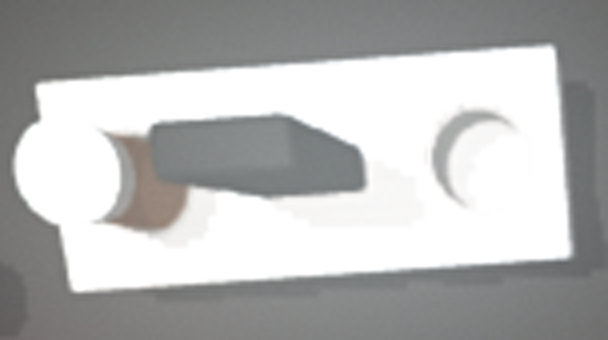

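Wrist and side views agree to about 2 mm:

| Item | x, y (m) | Angle |
|---|---|---|
| Vial | (0.657, 0.186) | – |
| Carrier | (0.4745, 0.259) | 4° |
| Empty bore | (0.5185, 0.262) | – |
| Recess | (0.453, −0.182) | about 1° |

I'll close along the carrier's y for both grasps.

Emit:
move_arm(
  moves="0 0 0 0.008 0.0325 0 1;0 0 0 0.008 0.0325 0 1;0 0 0 0.009 0.0324 0 1;0 0 0.125 0 0 0 1;0 0 0.125 0 0 0 1;0 0 0.125 0 0 0 1;0 0 0.125 0 0 0 1;0 0 0.125 0 0 0 1;0 0 0.125 0 0 0 1;0 0 0.125 0 0 0 1",
)

```text
time_s: 2.92
tool_pos: [0.6571, 0.1811, 0.2146]
orientation: [[0.772, 0.635, -0.0], [0.635, -0.772, -0.0], [-0.0, -0.0, -1.0]]
contact_force: [0.4, -0.4, 0.1]
opening: 1.0
grasp_force: 0.0
```

Emit:
move_arm(
  moves="0 0 0.125 0 0 0 1;0 0 0.125 0 0 0 1;0 0 0.125 0 0 0 1;0 0 0.125 0 0 0 1;0 0 0.125 0 0 0 1;0 0 0 0 0 0 1;0 0 0 0 0 0 1;0 0 0 0 0 0 1",
)

```text
time_s: 3.58
tool_pos: [0.6572, 0.1816, 0.2147]
orientation: [[0.997, 0.073, -0.0], [0.073, -0.997, -0.0], [-0.0, 0.0, -1.0]]
contact_force: [1.0, -0.1, -0.1]
opening: 1.001
grasp_force: 0.0
```

Emit:
move_arm(
  moves="0 0 0 0 -0.0043 0.02 1;0 0 0 0 0 0.03 1;0 0 0 0 0 0.03 1;0 0 0 0 0 0.03 1;0 0 0 0 0 0.03 1;0 0 0 0 0 0.02 1;0 0 0 0 0 0.0115 1;0 0 0 0 0 0 1;0 0 0 0 0 0 1",
)

```text
time_s: 4.33
tool_pos: [0.6571, 0.1864, 0.0433]
orientation: [[0.997, 0.071, -0.0], [0.071, -0.997, -0.0], [-0.0, 0.0, -1.0]]
contact_force: [0.3, 0.9, 0.3]
opening: 1.0
grasp_force: 0.0
```

Emit:
move_arm(
  moves="0 0 0 0 0 0 0;0 0 0 0 0 0 0;0 0 0 0 0 0 0;0 0 0 0 0 0 0;0 0 0 0 0 0 0;0 0 0 0 0 0 0;0 0 0 0 0 0 0;0 0 0 0 0 0 0",
)

```text
time_s: 5.0
tool_pos: [0.657, 0.1864, 0.0431]
orientation: [[0.997, 0.071, -0.0], [0.071, -0.997, 0.0], [-0.0, -0.0, -1.0]]
contact_force: [-0.2, 0.7, 0.7]
opening: 0.499
grasp_force: 0.0
```

Emit:
move_arm(
  moves="0 0 0 0 0 0 0;0 0 0 0 0 0 0;0 0 0 0 0 0 0;0 0 0 0 0 0 0;0 0 0 0 0 0 0;0 0 0 0 0 0 0",
)

```text
time_s: 5.5
tool_pos: [0.657, 0.1864, 0.0431]
orientation: [[0.997, 0.071, -0.0], [0.071, -0.997, -0.0], [-0.0, 0.0, -1.0]]
contact_force: [-0.4, -0.9, -0.4]
opening: 0.223
grasp_force: 30.0
```

Gripped the vial (opening 21 mm). I'll lift it and move over the bore.

Emit:
move_arm(
  moves="0 0 0 0 0 -0.02 0;0 0 0 0 0 -0.036 0;0 0 0 0 0 -0.036 0;0 0 0 0 0 -0.036 0;0 0 0 -0.0265 -0.017 0 0;0 0 0 -0.0265 -0.017 0 0;0 0 0 -0.0265 -0.017 0 0;0 0 0 -0.0265 -0.017 0 0;0 0 0 -0.0267 -0.0172 0 0;0 0 0 0 0 0 0",
)

```text
time_s: 6.33
tool_pos: [0.5144, 0.2641, 0.1707]
orientation: [[0.997, 0.074, -0.003], [0.074, -0.997, 0.001], [-0.003, -0.001, -1.0]]
contact_force: [0.4, -0.4, -1.2]
opening: 0.224
grasp_force: 30.0
```

Emit:
move_arm(
  moves="0 0 0 0 0 0 0;0 0 0 0 0 0 0",
)

```text
time_s: 6.5
tool_pos: [0.519, 0.262, 0.1714]
orientation: [[0.997, 0.071, 0.001], [0.071, -0.997, -0.0], [0.001, 0.0, -1.0]]
contact_force: [-0.5, 0.5, -0.6]
opening: 0.223
grasp_force: 30.0
```

```bash
python3 - <<'E'
from h import *
np.set_printoptions(precision=4,suppress=True)
o=monitor.get_obs(); print(o['tool_pos'],o['orientation'][:,0],o['opening'],o['grasp_force'])
t=o['tool_pos']
ims=[]
for n in ["wrist","side","scene"]:
    im,K,X,_=grab(n); np.savez(n+"1.npz",im=im,K=K,X=X)
    for nm,P in dict(tcp=t,cap=t+[0,0,.032],base=t-[0,0,.043],bore=[.5185,.262,.04]).items(): print(n,nm,proj(P,K,X))
    u,v=proj(t,K,X).astype(int)
    if n=="wrist": c=cv2.resize(im,(533,333))
    else:
        y0,x0=max(v-50,0),max(u-66,0); c=cv2.resize(im[y0:y0+100,x0:x0+133],None,fx=4,fy=4,interpolation=2)[:, :532]; print(n,"crop",x0,y0)
        ims.append(c); continue
    W=im
c=np.hstack([cv2.resize(i,(400,300)) for i in ims]); 
out=np.zeros((600,800,3),np.uint8); out[:300,:]=c; out[300:]=0
out[300:600,:480]=cv2.resize(W,(480,300)); cv2.imwrite("pics/m1.png",out[:,:,::-1])
E
```

```text
[0.519  0.262  0.1714] [0.9975 0.0711 0.0008] 0.22260954495365276 29.99490985486773
wrist tcp [319.8329 243.3877]
wrist cap [320.1622 270.1599]
wrist base [319.5334 219.0356]
wrist bore [319.1315 189.9862]
side tcp [205.3805 236.7551]
side cap [201.0392 216.6581]
side base [210.7733 261.7193]
side bore [220.7507 306.9678]
side crop 139 186
scene tcp [440.6081 146.5193]
scene cap [443.6604 132.9256]
scene base [436.7534 163.6861]
scene bore [429.5229 195.367 ]
scene crop 374 96
```

View pics/m1.png

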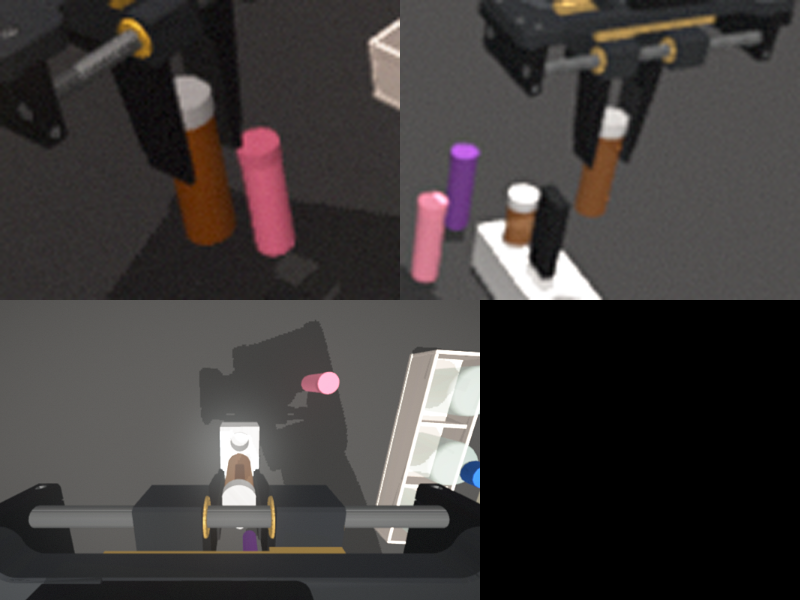

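Picture m1 shows the vial upright in the fingers and the bore visible ahead at about wrist (319,188), with the vial's far base edge at row ~207. I'll measure these numerically.

```bash
python3 - <<'E'
from h import *
w,cw=load("wrist1.npz")
np.set_printoptions(precision=4,suppress=True)
t=np.array([.519,.262,.1714]); a=np.array([.9975,.0711,0]); l=np.array([.0711,-.9975,0])
for nm,P in dict(base_far=t-[0,0,.043]+.011*a,base_l=t-[0,0,.043]-.011*l,base_r=t-[0,0,.043]+.011*l,cap_far=t+[0,0,.032]+.011*a, capl=t+[0,0,.032]-.011*l,capr=t+[0,0,.032]+.011*l).items(): print(nm,proj(P,*cw))
ce=np.array([.4745,.259,.04]); A=np.array([np.cos(.07),np.sin(.07),0]);B=np.array([-A[1],A[0],0])
for s in (1,-1): print("carrier corner +x",proj(ce+.065*A+s*.025*B,*cw))
print("bore far/near/l/r",*[proj(ce+.044*A+.0125*v,*cw) for v in (A,-A,B,-B)])
for r in range(160,262,2): print(r,w[r,300:340:3].sum(1).tolist() if r%6==4 else '', w[r,319].tolist())
print("row175",[(c,int(w[175,c].min())) for c in range(286,352)][::1])
E
```

```text
base_far [319.5764 204.0117]
base_l [303.9011 218.9991]
base_r [335.1631 219.0495]
cap_far [320.2383 248.8102]
capl [297.0689 270.1056]
capr [343.2514 270.177 ]
carrier corner +x [292.9433 168.6451]
carrier corner +x [345.2967 168.793 ]
bore far/near/l/r [319.0898 177.4604] [318.9988 202.4527] [306.1865 190.0523] [331.9004 190.1237]
160 [297, 294, 296, 297, 296, 295, 298, 295, 292, 289, 290, 288, 282, 278] [99, 100, 99]
162  [125, 124, 123]
164  [177, 175, 173]
166 [525, 528, 526, 530, 528, 525, 528, 523, 526, 518, 519, 519, 515, 517] [178, 176, 174]
168  [185, 183, 181]
170  [252, 251, 250]
172 [747, 744, 747, 754, 747, 750, 750, 744, 750, 752, 750, 746, 750, 750] [251, 250, 249]
174  [251, 250, 249]
176  [237, 236, 234]
178 [765, 765, 765, 765, 724, 765, 765, 765, 764, 713, 750, 747, 749, 750] [255, 255, 255]
180  [255, 255, 255]
182  [255, 255, 255]
184 [765, 765, 765, 747, 746, 765, 765, 765, 765, 765, 765, 765, 755, 748] [255, 255, 255]
186  [255, 255, 255]
188  [255, 255, 255]
190 [765, 765, 762, 566, 748, 749, 744, 749, 752, 731, 502, 765, 765, 747] [249, 249, 247]
192  [250, 
[... 1579 characters left out ...]
93, 243), (294, 255), (295, 255), (296, 255), (297, 255), (298, 255), (299, 255), (300, 255), (301, 255), (302, 255), (303, 255), (304, 255), (305, 255), (306, 255), (307, 255), (308, 255), (309, 255), (310, 252), (311, 248), (312, 248), (313, 248), (314, 249), (315, 249), (316, 249), (317, 249), (318, 246), (319, 244), (320, 244), (321, 245), (322, 246), (323, 247), (324, 249), (325, 249), (326, 249), (327, 250), (328, 250), (329, 248), (330, 250), (331, 250), (332, 249), (333, 248), (334, 248), (335, 248), (336, 248), (337, 249), (338, 249), (339, 249), (340, 249), (341, 250), (342, 248), (343, 247), (344, 246), (345, 207), (346, 107), (347, 94), (348, 96), (349, 96), (350, 94), (351, 94)]
```

Emit:
move_arm(
  moves="0 0 0 0.0008 0 0.02 0;0 0 0 0 0 0.025 0;0 0 0 0 0 0.02 0;0 0 0 0 0 0.013 0;0 0 0 0 0 0 0;0 0 0 0 0 0 0;0 0 0 0 0 0 0",
)

```text
time_s: 7.23
tool_pos: [0.5206, 0.2623, 0.0945]
orientation: [[0.998, 0.07, 0.002], [0.07, -0.998, 0.001], [0.002, -0.001, -1.0]]
contact_force: [-0.2, -0.1, -0.1]
opening: 0.226
grasp_force: 30.0
```

```bash
python3 - <<'E'
from h import *
np.set_printoptions(precision=4,suppress=True)
o=monitor.get_obs(); t=o['tool_pos']; print(t)
a=o['orientation'][:,0]; l=o['orientation'][:,1]
w,K,X,_=grab("wrist"); cw=(K,X); np.savez("wrist2.npz",im=w,K=K,X=X)
d,Kd,Xd,_=grab("side")
for nm,P in dict(base_far=t-[0,0,.043]+.011*a,base_l=t-[0,0,.043]-.011*l,base_r=t-[0,0,.043]+.011*l).items(): print(nm,proj(P,*cw))
ce=np.array([.4745,.259,.04]); A=np.array([np.cos(.07),np.sin(.07),0]);B=np.array([-A[1],A[0],0])
print("edge",proj(ce+.065*A,*cw),"bore far/l/r",*[proj(ce+.044*A+.0125*v,*cw) for v in (A,B,-B)])
u,v=proj(ce+.044*A,*cw).astype(int)
u2,v2=proj(ce+.044*A+[0,0,.01],Kd,Xd).astype(int)
c1=cv2.resize(w[v-50:v+50,u-50:u+50],(400,400),interpolation=2); c2=cv2.resize(d[v2-50:v2+50,u2-50:u2+50],(400,400),interpolation=2)
print("crop",u-50,v-50,u2-50,v2-50,"bore side",proj(ce+.044*A,Kd,Xd),"base side",proj(t-[0,0,.043],Kd,Xd))
cv2.imwrite("pics/m2.png",np.hstack([c1,c2])[:,:,::-1])
E
```

```text
[0.5206 0.2623 0.0945]
base_far [319.616  204.0907]
base_l [303.9389 219.0729]
base_r [335.2026 219.1252]
edge [319.6515 189.3622] bore far/l/r [319.6135 200.6837] [302.6778 216.9106] [336.4403 216.9856]
crop 269 166 169 252 bore side [220.7616 307.0379] base side [218.3881 300.9348]
```

View pics/m2.png

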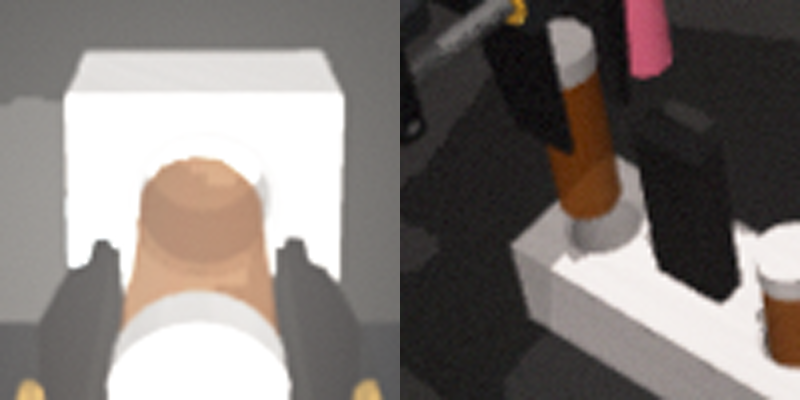

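Picture m2 shows the vial just above the bore mouth, centred sideways and about 0.6 mm too far in +x. I'll correct that and lower it.

Emit:
move_arm(
  moves="0 0 0 -0.0006 0 0 0;0 0 0 0 0 0.005 0;0 0 0 0 0 0.005 0;0 0 0 0 0 0.005 0;0 0 0 0 0 0.005 0;0 0 0 0 0 0.005 0;0 0 0 0 0 0 0",
)

```text
time_s: 7.92
tool_pos: [0.5177, 0.2616, 0.0663]
orientation: [[0.997, 0.071, -0.003], [0.071, -0.997, -0.001], [-0.003, 0.001, -1.0]]
contact_force: [0.2, 0.8, 0.1]
opening: 0.226
grasp_force: 30.0
```

Emit:
move_arm(
  moves="0 0 0 0 0 0 0;0 0 0 0 0 0 0;0 0 0 0 0 0 0",
)

```text
time_s: 8.17
tool_pos: [0.519, 0.2621, 0.0684]
orientation: [[0.997, 0.071, 0.0], [0.071, -0.997, 0.0], [0.0, -0.0, -1.0]]
contact_force: [-0.2, -0.5, -0.8]
opening: 0.225
grasp_force: 30.0
```

Emit:
move_arm(
  moves="0 0 0 0 0 0.003 0;0 0 0 0 0 0.003 0;0 0 0 0 0 0.003 0;0 0 0 0 0 0.003 0;0 0 0 0 0 0.003 0;0 0 0 0 0 0.002 0;0 0 0 0 0 0.001 0;0 0 0 0 0 0 0;0 0 0 0 0 0 0;0 0 0 0 0 0 0",
)

```text
time_s: 9.0
tool_pos: [0.5189, 0.2621, 0.0503]
orientation: [[0.997, 0.071, 0.0], [0.071, -0.997, 0.0], [0.0, -0.0, -1.0]]
contact_force: [-0.3, 0.7, -0.9]
opening: 0.224
grasp_force: 30.0
```

Emit:
move_arm(
  moves="0 0 0 0 0 0.001 0;0 0 0 0 0 0 0;0 0 0 0 0 0 0.3;0 0 0 0 0 0 0.4;0 0 0 0 0 0 0.5;0 0 0 0 0 0 0.6;0 0 0 0 0 0 0.6;0 0 0 0 0 0 0.6;0 0 0 0 0 0 0.6;0 0 0 0 0 0 0.6",
)

```text
time_s: 9.83
tool_pos: [0.5189, 0.2621, 0.0492]
orientation: [[0.997, 0.071, 0.0], [0.071, -0.997, 0.0], [0.0, -0.0, -1.0]]
contact_force: [1.0, 0.2, -0.1]
opening: 0.597
grasp_force: 0.0
```

Emit:
move_arm(
  moves="0 0 0 0 0 -0.02 0.6;0 0 0 0 0 -0.03 0.6;0 0 0 0 0 -0.03 0.6;0 0 0 0 0 -0.03 0.6;0 0 0 0 0 -0.03 0.6;0 0 0 0 0 0 0.6;0 0 0 0 0 0 0.6;0 0 0 0 0 0 0.6",
)

```text
time_s: 10.5
tool_pos: [0.5184, 0.2619, 0.1886]
orientation: [[0.997, 0.071, -0.001], [0.071, -0.997, -0.0], [-0.001, 0.0, -1.0]]
contact_force: [0.4, 0.2, 0.5]
opening: 0.598
grasp_force: 0.0
```

```bash
python3 - <<'E'
from h import *
np.set_printoptions(precision=4,suppress=True)
ims=[]
o=monitor.get_obs();print(o['tool_pos'],o['opening'])
for n in ["side","scene","wrist"]:
    im,K,X,_=grab(n); np.savez(n+"3.npz",im=im,K=K,X=X)
    ce=np.array([.4745,.259,0]); A=np.array([np.cos(.07),np.sin(.07),0])
    print(n,"caps pred",*[proj(ce+s*.044*A+[0,0,.081],K,X) for s in (1,-1)])
    if n=="side": ims.append(cv2.resize(im[265:365,175:305],(520,400),interpolation=2))
    if n=="scene": ims.append(cv2.resize(im[140:240,390:460],(280,400),interpolation=2))
cv2.imwrite("pics/m3.png",np.hstack(ims)[:,:,::-1])
E
```

```text
[0.5184 0.2619 0.1886] 0.5979177402615702
side caps pred [216.4583 287.0803] [266.8758 314.7388]
scene caps pred [432.7242 181.1198] [415.3583 159.1139]
wrist caps pred [318.6665 194.9562] [318.4035 282.9417]
```

View pics/m3.png

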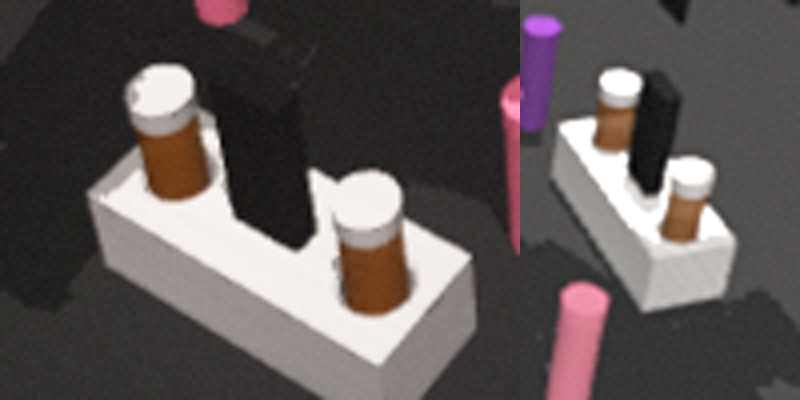

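Picture m3 shows both vials standing equally deep in their bores, with the caps at the predicted pixels and the carrier unmoved. Now the handle.

Emit:
move_arm(
  moves="0 0 0 -0.0225 0 0 0.6;0 0 0 -0.022 0 0 0.6;0 0 0 0 0 0.02 0.6;0 0 0 0 0 0.03 0.6;0 0 0 0 0 0.03 0.6;0 0 0 0 0 0.025 0.6;0 0 0 0 0 0.015 0.6;0 0 0 0 0 0 0.6;0 0 0 0 0 0 0.6;0 0 0 0 0 0 0.6",
)

```text
time_s: 11.48
tool_pos: [0.4749, 0.2591, 0.0698]
orientation: [[0.997, 0.071, 0.001], [0.071, -0.997, 0.0], [0.001, -0.0, -1.0]]
contact_force: [0.7, 0.5, -0.4]
opening: 0.601
grasp_force: 0.0
```

Emit:
move_arm(
  moves="0 0 0 0 0 0 0;0 0 0 0 0 0 0;0 0 0 0 0 0 0;0 0 0 0 0 0 0;0 0 0 0 0 0 0;0 0 0 0 0 0 0;0 0 0 0 0 0 0;0 0 0 0 0 0 0;0 0 0 0 0 0 0;0 0 0 0 0 0 0",
)

```text
time_s: 12.32
tool_pos: [0.4743, 0.2587, 0.069]
orientation: [[0.997, 0.071, -0.0], [0.071, -0.997, -0.0], [-0.0, 0.0, -1.0]]
contact_force: [-0.3, -1.3, -0.4]
opening: 0.126
grasp_force: 30.0
```

Gripped the handle at 12 mm. Lifting gently.

Emit:
move_arm(
  moves="0 0 0 0 0 -0.005 0;0 0 0 0 0 -0.01 0;0 0 0 0 0 -0.015 0;0 0 0 0 0 -0.02 0;0 0 0 0 0 -0.025 0;0 0 0 0 0 -0.025 0;0 0 0 0 0 -0.02 0;0 0 0 0 0 -0.015 0;0 0 0 0 0 -0.01 0;0 0 0 0 0 -0.005 0",
)

```text
time_s: 13.15
tool_pos: [0.4748, 0.2591, 0.2211]
orientation: [[0.997, 0.071, 0.002], [0.071, -0.997, 0.001], [0.002, -0.001, -1.0]]
contact_force: [-0.1, 0.5, -4.9]
opening: 0.127
grasp_force: 30.0
```

Emit:
move_arm(
  moves="0 0 0 0 0 0 0;0 0 0 0 0 0 0;0 0 0 0 0 0 0",
)

```text
time_s: 13.4
tool_pos: [0.4736, 0.2586, 0.2174]
orientation: [[0.997, 0.071, -0.003], [0.071, -0.997, -0.001], [-0.003, 0.001, -1.0]]
contact_force: [0.2, 0.3, -4.3]
opening: 0.124
grasp_force: 30.0
```

```bash
python3 - <<'E'
from h import *
np.set_printoptions(precision=4,suppress=True)
o=monitor.get_obs(); print(o['tool_pos'],o['contact_force'],o['moment'])
t=o['tool_pos']; 
im,K,X,_=grab("wrist"); np.savez("w4.npz",im=im,K=K,X=X)
A=np.array([np.cos(.07),np.sin(.07),0]);B=np.array([-A[1],A[0],0]); dz=t[2]-.069
ce=t+[.0002,.0003,0]; ce[2]=dz
print("front top edge",*[proj(ce+.065*A+s*.025*B+[0,0,.04],K,X) for s in(1,-1)],"bottom",*[proj(ce+.065*A+s*.025*B,K,X) for s in(1,-1)])
print([ (r,int(im[r,319].min())) for r in range(150,280,2)])
for r in range(200,235,10):
    row=im[r].min(1).astype(int); j=np.where(row>150)[0]; j=j[(j>230)&(j<410)]; print(r,j[[0,-1]] if len(j) else None)
s,Ks,Xs,_=grab("side"); 
cs=[ce+a*.065*A+b*.025*B+[0,0,.04] for a,b in[(1,1),(-1,1),(-1,-1),(1,-1)]]
print("side corners pred",*[proj(c,Ks,Xs) for c in cs])
m=(s.min(2)>110).astype(np.uint8); u,v=proj(ce+[0,0,.02],Ks,Xs).astype(int)
z=np.zeros_like(m); z[v-60:v+60,u-75:u+75]=m[v-60:v+60,u-75:u+75]
c=max(cv2.findContours(z,0,1)[0],key=cv2.contourArea); print(cv2.approxPolyDP(cv2.convexHull(c),2,True)[:,0].tolist())
print("bottom pred",*[proj(c-[0,0,.04],Ks,Xs) for c in cs])
E
```

```text
[0.4736 0.2586 0.2174] [ 0.2233  0.3134 -4.3017] [ 0.0082  0.0886 -0.021 ]
front top edge [278.287  124.5126] [360.649  124.7225] bottom [284.884  122.2066] [353.545  122.3823]
[(150, 239), (152, 239), (154, 239), (156, 240), (158, 239), (160, 241), (162, 240), (164, 237), (166, 237), (168, 237), (170, 235), (172, 234), (174, 234), (176, 236), (178, 236), (180, 236), (182, 234), (184, 234), (186, 234), (188, 234), (190, 234), (192, 236), (194, 237), (196, 236), (198, 236), (200, 235), (202, 235), (204, 176), (206, 71), (208, 72), (210, 72), (212, 70), (214, 69), (216, 69), (218, 70), (220, 67), (222, 67), (224, 69), (226, 64), (228, 65), (230, 63), (232, 63), (234, 60), (236, 62), (238, 60), (240, 60), (242, 61), (244, 58), (246, 58), (248, 60), (250, 59), (252, 61), (254, 61), (256, 61), (258, 61), (260, 62), (262, 58), (264, 60), (266, 60), (268, 59), (270, 60), (272, 59), (274, 72), (276, 80), (278, 89)]
200 [280 357]
210 [280 356]
220 [280 356]
230 [281 355]
side corners pred [176.1884 231.9155] [259.797  273.8289] [287.6194 247.1944] [206.3106 210.5028]
[[288, 271], [260, 298], [183, 257], [176, 232], [190, 222], [209, 214], [261, 220], [285, 248]]
bottom pred [182.6076 256.1874] [263.0564 298.9162] [289.4568 271.8177] [211.1694 234.1977]
```

The carrier is level and held as predicted. Carrying it over the rack with about 40 mm clearance.

Emit:
move_arm(
  moves="0 0 0 -0.0006 0.005 0 0;0 0 0 -0.0012 0.01 0 0;0 0 0 -0.0018 0.015 0 0;0 0 0 -0.0024 0.02 0 0;0 0 0 -0.003 0.025 0 0;0 0 0 -0.0036 0.03 0 0;0 0 0 -0.0036 0.03 0 0;0 0 0 -0.0036 0.03 0 0;0 0 0 -0.0036 0.03 0 0;0 0 0 -0.0036 0.03 0 0",
)

```text
time_s: 14.33
tool_pos: [0.4627, 0.0305, 0.2191]
orientation: [[0.998, 0.071, 0.0], [0.071, -0.998, -0.0], [0.0, 0.0, -1.0]]
contact_force: [1.0, -0.3, -5.3]
opening: 0.123
grasp_force: 30.0
```

Emit:
move_arm(
  moves="0 0 0 -0.0036 0.03 0 0;0 0 0 -0.0036 0.03 0 0;0 0 0 -0.0036 0.03 0 0;0 0 0 -0.0036 0.03 0 0;0 0 0 -0.0034 0.0283 0 0;0 0 0 -0.003 0.025 0 0;0 0 0 -0.0024 0.02 0 0;0 0 0 -0.0018 0.015 0 0;0 0 0 -0.0004 0.005 0 0;0 0 0 0 0 0 0",
)

```text
time_s: 15.17
tool_pos: [0.4526, -0.1832, 0.219]
orientation: [[0.998, 0.068, -0.0], [0.068, -0.998, 0.0], [-0.0, -0.0, -1.0]]
contact_force: [-0.3, 1.3, -4.2]
opening: 0.128
grasp_force: 30.0
```

Emit:
move_arm(
  moves="0 0 0.018 0 0 0 0;0 0 0.018 0 0 0 0;0 0 0.018 0 0 0 0;0 0 0 0 0 0 0;0 0 0 0 0 0 0;0 0 0 0 0 0 0;0 0 0 0 0 0 0;0 0 0 0 0 0 0",
)

```text
time_s: 15.83
tool_pos: [0.4532, -0.1818, 0.2192]
orientation: [[1.0, 0.017, 0.0], [0.017, -1.0, -0.0], [0.0, 0.0, -1.0]]
contact_force: [-0.1, -0.2, -4.3]
opening: 0.126
grasp_force: 30.0
```

Emit:
move_arm(
  moves="0 0 0 0 0.0004 0.005 0;0 0 0 0 0 0.01 0;0 0 0 0 0 0.015 0;0 0 0 0 0 0.015 0;0 0 0 0 0 0.015 0;0 0 0 0 0 0.01 0;0 0 0 0 0 0.005 0;0 0 0 0 0 0 0;0 0 0 0 0 0 0;0 0 0 0 0 0 0",
)

```text
time_s: 16.67
tool_pos: [0.4538, -0.1828, 0.1452]
orientation: [[1.0, 0.017, 0.002], [0.017, -1.0, -0.001], [0.002, 0.001, -1.0]]
contact_force: [0.3, -0.8, -4.9]
opening: 0.121
grasp_force: 30.0
```

Emit:
move_arm(
  moves="0 0 0 0 0 0 0;0 0 0 0 0 0 0;0 0 0 0 0 0 0;0 0 0 0 0 0 0",
)

```text
time_s: 17.0
tool_pos: [0.4534, -0.1825, 0.1446]
orientation: [[1.0, 0.017, 0.001], [0.017, -1.0, -0.0], [0.001, 0.0, -1.0]]
contact_force: [-1.5, 0.6, -4.4]
opening: 0.12
grasp_force: 30.0
```

```bash
python3 - <<'E'
from h import *
np.set_printoptions(precision=4,suppress=True)
o=monitor.get_obs(); t=o['tool_pos']; print(t,o['orientation'][:,0],o['contact_force'])
A=np.array([np.cos(.0175),np.sin(.0175),0]);B=np.array([-A[1],A[0],0]); dz=t[2]-.069
ce=np.array([t[0],t[1],dz])
for n in("side","scene","wrist"):
    s,K,X,_=grab(n); np.savez(n+"5.npz",im=s,K=K,X=X)
    k=[(1,1),(-1,1),(-1,-1),(1,-1)]
    print(n,"car top",*[proj(ce+a*.065*A+b*.025*B+[0,0,.04],K,X).round(1) for a,b in k],"car bot",*[proj(ce+a*.065*A+b*.025*B,K,X).round(1) for a,b in k])
    r0=np.array([.4531,-.1823,.055])
    print("  recess",*[proj(r0+a*.071*A+b*.031*B,K,X).round(1) for a,b in k]," block",*[proj(r0+a*A+b*.065*B,K,X).round(1) for a,b in [(.085,1),(-.12,1),(-.12,-1),(.085,-1)]])
    cv2.imwrite(f"pics/{n}5.png",s[:,:,::-1])
    g=cv2.cvtColor(s,cv2.COLOR_RGB2GRAY)
    if n=="wrist":
        for r in (90,120,150,175): print(r,[(int(c),int(g[r,c+2])-int(g[r,c-2])) for c in range(200,440) if abs(int(g[r,c+2])-int(g[r,c-2]))>15 and abs(int(g[r,c+2])-int(g[r,c-2]))==max(abs(int(g[r,x+2])-int(g[r,x-2])) for x in range(c-3,c+4))])
        for c in (250,300,319,340): print("col",c,[(int(r),int(g[r+2,c])-int(g[r-2,c])) for r in range(10,235) if abs(int(g[r+2,c])-int(g[r-2,c]))>12 and abs(int(g[r+2,c])-int(g[r-2,c]))==max(abs(int(g[x+2,c])-int(g[x-2,c])) for x in range(r-3,r+4))])
E
```

```text
[ 0.4534 -0.1825  0.1446] [0.9999 0.0169 0.0006] [-1.4855  0.5532 -4.3682]
side car top [377.6 144.3] [440.1 164.6] [451.  153.2] [390.1 134.4] car bot [376.4 161.9] [437. 183.] [447.7 171.2] [388.6 151.7]
  recess [371.7 171.1] [437.2 194.7] [450.3 179.7] [386.8 158.2]  block [356.9 176.4] [455.  213.2] [480.8 179.8] [388.8 149.8]
scene car top [238.7 193.2] [236.5 157.3] [214.  160.1] [213.3 196.6] car bot [241.6 207.9] [239.2 171.5] [217.4 174.3] [217.2 211.4]
  recess [246.1 216.5] [243.  176.6] [216.6 180. ] [216.2 220.9]  block [262.9 218.7] [255.8 163.1] [202.5 169.9] [199.2 228. ]
wrist car top [278.7 124.8] [284.4 311.5] [354.5 311.6] [361.  124.9] car bot [285.3 122.6] [289.3 282.5] [349.2 282.6] [353.9 122.7]
  recess [279.8 114.3] [284.6 277. ] [353.3 277. ] [358.7 114.4]  block [235.4  95.5] [249.9 323.7] [387.8 323.8] [403.2  95.7]
90 [(418, 22), (422, -24)]
120 [(236, 132), (279, -66), (283, 57), (355, -75), (359, 78), (401, -178)]
150 [(238, 132), (302, -75), (307, 87), (326, -76), (327, -76), (332, 101), (338, 58), (399, -172)]
175 [(240, 133), (398, -147)]
col 250 [(94, 157), (96, 157), (105, -24), (106, -24)]
col 300 [(85, -15), (95, 150), (122, -73), (126, 76), (145, -32), (151, -47), (156, 82), (225, -123)]
col 319 [(51, -16), (95, 155), (122, -77), (126, 80), (138, -97), (147, 109), (204, -152)]
col 340 [(17, -22), (62, -14), (95, 161), (96, 161), (122, -83), (126, 78), (151, -33), (152, -33), (165, 28), (232, -162)]
```

Emit:
move_arm(
  moves="0 0 0 0 -0.0002 0.003 0;0 0 0 0 0 0.004 0;0 0 0 0 0 0.003 0;0 0 0 0 0 0 0;0 0 0 0 0 0 0;0 0 0 0 0 0 0;0 0 0 0 0 0 0;0 0 0 0 0 0 0;0 0 0 0 0 0 0;0 0 0 0 0 0 0",
)

```text
time_s: 17.98
tool_pos: [0.4532, -0.1822, 0.1343]
orientation: [[1.0, 0.017, 0.0], [0.017, -1.0, -0.0], [0.0, 0.0, -1.0]]
contact_force: [-0.1, -0.1, -4.2]
opening: 0.125
grasp_force: 30.0
```

Emit:
move_arm(
  moves="0 0 0 0 0 0 0;0 0 0 0 0 0 0;0 0 0 0 0 0 0;0 0 0 0 0 0 0;0 0 0 0 0 0 0;0 0 0 0 0 0 0;0 0 0 0 0 0 0;0 0 0 0 0 0 0;0 0 0 0 0 0 0;0 0 0 0 0 0 0",
)

```text
time_s: 18.82
tool_pos: [0.4532, -0.1822, 0.1342]
orientation: [[1.0, 0.017, -0.0], [0.017, -1.0, -0.0], [-0.0, 0.0, -1.0]]
contact_force: [-0.6, 0.5, -5.0]
opening: 0.125
grasp_force: 30.0
```

```bash
python3 - <<'E'
from h import *
np.set_printoptions(precision=4,suppress=True)
o=monitor.get_obs(); t=o['tool_pos']; print(t,o['contact_force'],abs(o['dq']).max(),o['opening'])
A=np.array([np.cos(.0175),np.sin(.0175),0]);B=np.array([-A[1],A[0],0])
ce=np.array([t[0],t[1],t[2]-.069]); print("bottom",ce[2])
s,K,X,_=grab("side"); hsv=cv2.cvtColor(s,cv2.COLOR_RGB2HSV)
for f in(-.04,.04):
    uv=[proj(ce+f*A+.025*B+[0,0,z],K,X) for z in(.04,0)]; print("pred top/bot",*uv)
    c=int(uv[0][0]); print(c,[(r,s[r,c].tolist()) for r in range(int(uv[0][1])-4,int(uv[1][1])+16,1)])
print("vial caps pred",[proj(ce+f*A+[0,0,.081],K,X) for f in(.044,-.044)])
am=((hsv[...,0]>5)&(hsv[...,0]<18)&(hsv[...,1]>140)&(s.max(2)>50)).astype(np.uint8)
n,_,st,cen=cv2.connectedComponentsWithStats(am); print([(st[i].tolist(),cen[i].round(1).tolist()) for i in range(1,n) if st[i,4]>25])
for uv in [proj(ce+f*A+[0,0,.055],K,X) for f in(.044,-.044)]: print("amber pred",uv)
s0,c0=load("side0.npz"); df=np.abs(s.astype(int)-s0.astype(int)).max(2)
b=lambda im:[np.argwhere((cv2.cvtColor(im,cv2.COLOR_RGB2HSV)[...,0]>108)&(cv2.cvtColor(im,cv2.COLOR_RGB2HSV)[...,0]<125)&(im[...,2]>90)&(im[...,0]<50))]
print([x.mean(0) for x in b(s)+b(s0)])
E
```

```text
[ 0.4532 -0.1822  0.1342] [-0.6245  0.5112 -5.0253] 0.0022979616798524376 0.12485001855998204
bottom 0.06515360208196794
pred top/bot [426.648  165.4231] [423.964  183.3711]
426 [(161, [138, 132, 127]), (162, [147, 141, 137]), (163, [158, 150, 147]), (164, [162, 154, 151]), (165, [160, 151, 148]), (166, [152, 143, 140]), (167, [135, 123, 125]), (168, [135, 126, 126]), (169, [136, 129, 126]), (170, [136, 128, 124]), (171, [136, 128, 125]), (172, [136, 128, 124]), (173, [137, 128, 128]), (174, [137, 130, 127]), (175, [131, 124, 121]), (176, [134, 128, 123]), (177, [135, 129, 125]), (178, [137, 130, 126]), (179, [135, 127, 124]), (180, [135, 127, 123]), (181, [133, 125, 122]), (182, [129, 122, 119]), (183, [134, 127, 123]), (184, [136, 125, 126]), (185, [153, 145, 141]), (186, [168, 158, 155]), (187, [170, 160, 157]), (188, [172, 164, 162]), (189, [172, 163, 158]), (190, [173, 165, 162]), (191, [177, 165, 153]), (192, [186, 173, 144]), (193, [187, 173, 144]), (194, [186, 173, 143]), (195, [184, 173, 143]), (196, [186, 171, 144]), (197, [187, 172, 143]), (198, [185, 171, 140])]
pred top/
[... 578 characters left out ...]
38, 130, 126]), (171, [143, 139, 132]), (172, [157, 150, 144]), (173, [165, 157, 155]), (174, [165, 156, 153]), (175, [160, 154, 149]), (176, [163, 155, 153]), (177, [169, 160, 151]), (178, [183, 169, 145]), (179, [184, 170, 140]), (180, [187, 171, 144]), (181, [185, 172, 145]), (182, [186, 174, 143]), (183, [185, 169, 142]), (184, [184, 169, 140]), (185, [182, 167, 139])]
vial caps pred [array([394.7148, 128.2833]), array([437.4329, 141.0548])]
[([387, 136, 12, 15, 147], [391.9, 142.9]), ([428, 148, 14, 17, 164], [433.9, 156.1]), ([309, 161, 23, 20, 364], [320.5, 170.6])]
amber pred [393.5788 140.2686]
amber pred [435.4534 153.4133]
[array([190.4379, 331.543 ]), array([190.4185, 331.8424])]
```

The carrier is level and motionless about 1 cm above the recess. Both vials are seated and the bottles are unmoved, so I'm handing in.

```bash
python3 -c "
from cell import workorder
print(workorder.hand_in())"
```

```text
the job is handed in; nothing more can be done
None
```

Job handed in at about 19 s (limit 64 s): the loose vial stands fully down in the empty bore and was released, and the arm holds the carrier level and still about 1 cm above the recess, centred and lined up to within about 1 mm and 1° by my measurements, with both vials in their bores and the bottles and jar undisturbed.

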